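# Start the bench dryer with the last test cup

### The arm

A 7-joint arm with a two-finger parallel gripper is mounted at the origin on the work surface. World frame = base frame: x ahead of the robot, y to its left, z up, the work surface at z = 0. Lengths are in m, angles in rad, forces in N, time in s.
With the tool pointing down it reaches from about 0.425 to 0.925 m from the base axis. Payload 6.8 kg.
Tool frame: the origin (TCP) lies midway between the tips of the shut fingers; the grasp point (between the pads) lies 19 mm behind it; z points along the fingers, y is the line along which they close (so a half turn about z gives the same grasp; the last joint's range is limited). The gripper opens to 85 mm and grips with 20 to 120 N. Pads are 22 mm wide; open, the fingers measure 114 mm over their backs; the gripper's body (76 mm by 85 mm) begins 54 mm behind the grasp point. The pads swing forward as they close: fully open they stand 13 mm farther back than shut.
Start: joints at [1.232, 0.477, 0.022, 1.555, -0.011, 1.109, -0.083], TCP at [0.154, -0.657, 0.196] pointing down, gripper open.
Joint ranges: [-2.96, 2.96], [-0.34, 2.1], [-1.41, 1.46], [0.24, 2.44], [-1.37, 4.51], [0.17, 1.92], [-2.96, 2.96]. Speed limits (rad/s): [2.39, 2.39, 3.14, 3.14, 3.14, 3.14, 3.14].

### API

Orientations are given as a rotation vector (axis times angle).
In Python, from bench import get_obs, grab_frame, camera_params, r gives the robot as it stands.
- The arm moves only by the shell command python3 -m jog 'ROWS' [FORCE]. ROWS is JSON, a list of rows, each an object of numbers: "rx", "ry", "rz": the turn, a rotation vector about the world's x, y, z scaled (see below); "x", "y", "z": the shift along the world's x, y, z scaled (see below); "jaw": the opening, from -1 (shut) to 1 (fully open). In form: [{"rx": .., "ry": .., "rz": .., "x": .., "y": .., "z": .., "jaw": ..}, ...]. A call has 1 to 8 rows; each row shifts and turns the commanded pose from where the row before left it; what a row does not reach is not made up. The controller multiplies each number of a shift by 60 mm and each number of a turn by 10 degrees. A row lasts 1/8 s, in which the tool goes at most 62.5 mm and 10.7 degrees, less where a joint would pass 70% of its speed; a pose out of reach is approached as far as the arm can. A call with a number of a shift or a turn outside -1 to 1 is refused whole. A call with a gripper value outside its range is refused whole. The fingers move at their own pace and stop on an object; FORCE is the grip in N (left out, the last holds). Time passes only in rows, so rows that do not move let the fingers close. It gives the time, the measured TCP pose, the force, the opening and the grip force at its end, in the units of the state.
- get_obs(): the state, without advancing time (a new reading comes with each control period).
- grab_frame(name): name is "scene" or "top" or "wrist"; returns the picture (384x512x3 uint8, red, green, blue); there is no depth.
- camera_params(name): a dict with "fx", "fy", "cx", "cy" (pixels), "k1" (the pictures are not rectified: a ray, as slopes to the right and down, at radius r is drawn at 1 + k1 r^2 times it, then the intrinsics apply), "R" (3x3) and "t" (3): a world point X has camera coordinates R X + t. Camera axes: x right, y down, z forward; pixel columns grow to the right and rows downward; lengths in m; the calibration is good to about 2 mm. A picture is of the moment at which its call begins: read the wrist's pose just before it. camera_params takes no time and is no camera call; for the wrist camera it gives the pose at the moment of the call.
- r.hand_in(): hands the job in; it is judged then, once.
The state is a dict: "clock": time; "joints": joint angles; "qvel": joint speeds; "tau": joint torques, N m; "tcp_pos": TCP position; "orientation": TCP orientation; "contact_force": force on the tool from outside, world axes, zero at the start; "moment": the same for the moment, N m; "grip_width": finger opening in m; "gripper_force": force on a finger pad.
Only numpy, scipy, OpenCV 4.12 (cv2) and the standard library are available. Lean on these libraries where they do the work, as an engineer would, in place of code of your own. Each camera call takes 0.05 s, during which the arm holds its last target. There are 200 camera calls.

### The job

Stand the small handleless cup upright in the dryer's open drawer, push the drawer home until it clicks in at its detent, and then flip the isolator's handle over to on. Set the cup down rather than drop it, do not slam the drawer, do not switch on while the drawer is open, and leave the mug and the glaze bottle where they stand.

Things in the scene. Friction and masses are not known exactly. Their poses are not given: they have to be found in the camera images.
- cup: The cup to dry: small white ceramic tumbler without a handle, open at the top, thin dark-green rim, 54 mm outside diameter (52 at the foot), 65 mm tall, wall 4 mm, 0.12 kg. Origin: centre of its underside; z up along its axis.
- dryer: Bench dryer, fixed: white case 280 deep (x) x 240 wide (y) x 200 mm high under a 14 mm steel top plate (250 mm wide) whose ledge juts 60 mm out in front of the case, over the drawer. Plates and a vent cap on top reach 235 mm. Origin: on the table, at the middle of the case's front face; x points from there to the back: the drawer opens along -x, towards the robot.
- drawer (a joint): How far the drawer is pulled out, in m: 0 home, 0.2 fully out. From about 15 mm before home a sprung detent resists (up to about 6 N with friction); its crest is at 6 mm, beyond which it pulls the drawer home and holds it. Drawer mass about 0.9 kg, sliding friction 1.5 N.
- drawer_front (a point): Centre of the drawer's flat white outer front face (186 wide, 86 mm high, 14 to 100 mm above the table, 10 mm thick), moving with it; axes as the dryer's, outward is -x. Site 57 mm above the table. When home, the ledge edge is 50 mm in front of this face and 100 mm above its top edge, so a tool must slant in under the ledge (about 40 degrees from vertical) to push it home.
- drawer_floor (a point): Point on the tray floor's upper surface, 24 mm above the table, at the middle of the foot of the drawer front's inner side (10 mm behind the outer front face); moves with the drawer; axes as the dryer's. Tray inside: x 0 to 218 mm, y -82 to +82 mm. Side and back walls rise 40 mm, the front 76 mm above the floor. Only the part in front of the ledge is open from above.
- ledge_edge (a point): Middle of the lower front edge of the ledge above the drawer, 200 mm above the table; axes as the dryer's.
- isolator: Isolator: grey box 100 (x) x 80 (y) x 50 mm high fixed to the table; two dark cheeks on top (up to 71 mm) carry the handle's pivot, 60 mm above the table over the box's centre. Origin: centre of its underside. Its +x is the direction in which the handle swings to on; a white patch marks that end of its top.
- handle (a joint): Isolator handle angle in rad: 0 = off (leaning 0.55 rad to the isolator's -x), 1.1 = on (leaning 0.55 rad to its +x). Over-centre spring: past about 0.55 it falls to the other side by itself and stays; pushing it needs about 2 N at the crossbar.
- handle_bar (a point): Middle of the black crossbar at the handle's end, 85 mm from the pivot; the bar runs along the isolator's y, 76 mm long, 16 mm thick; 132 mm above the table in both end positions, 145 mm midway. The steel stem below it is 12 mm thick. Axes turn with the handle; at off they are the isolator's.
- mug: Bystander: larger white mug with a handle, 80 mm diameter, 90 mm tall. Origin: centre of its underside.
- glaze: Bystander: blue glaze bottle with a white cap, 60 mm diameter, 140 mm tall. Origin: centre of its underside.

How it is judged:
By the outcome, as a careful person would: the job done as asked, in the order asked, and still so for the second after the job is handed in, with the robot touching nothing.
It also fails if it takes over 69 s, if anything falls off the work surface, if the arm or the gripper's body presses on something with over 40 N, if the wrist force passes 120 N, or if a joint passes its speed limit or range.

## Working session

There is one attempt and no reset: what is moved stays moved. The work goes in short steps, Python scripts to look and compute and a shell command to move; the robot and the scene stay as the last step left them, time stands still between calls to the robot, and variables do not carry over. Pictures are saved under pics/ and viewed, at most 10 in all, crops included, and the job is handed in when it is done.

```bash
ls; mkdir -p pics
cat > h.py <<'E'
import numpy as np, cv2
from bench import get_obs, grab_frame, camera_params, r
def ray(p,uv):
    K=np.array([[p['fx'],0,p['cx']],[0,p['fy'],p['cy']],[0,0,1.]])
    x,y=(uv[0]-p['cx'])/p['fx'],(uv[1]-p['cy'])/p['fy']
    rd=np.hypot(x,y); q=rd
    for _ in range(30): q=rd/(1+p['k1']*q*q)
    s=q/rd if rd>0 else 1
    R=np.array(p['R']);t=np.array(p['t'])
    return -R.T@t, R.T@np.array([x*s,y*s,1])
def onz(p,uv,z):
    o,d=ray(p,uv); return o+d*(z-o[2])/d[2]
def proj(p,X):
    c=np.array(p['R'])@np.array(X)+np.array(p['t']); x,y=c[0]/c[2],c[1]/c[2]; s=1+p['k1']*(x*x+y*y)
    return np.array([p['fx']*x*s+p['cx'],p['fy']*y*s+p['cy']])
E
python3 - <<'E'
from h import *
for n in ['scene','top']:
    im=grab_frame(n); cv2.imwrite(f'pics/{n}0.png',im[:,:,::-1]); p=camera_params(n); print(n,p)
o=get_obs(); print({k:np.round(v,3) for k,v in o.items()})
E
```

```text
pics
scene {'fx': 424.50181293366103, 'fy': 424.50181293366103, 'cx': 251.1942862241028, 'cy': 192.29126236559895, 'k1': 0.021203259987717587, 'R': array([[ 0.91027664, -0.41384726,  0.0112642 ],
       [-0.35067409, -0.7852153 , -0.51035733],
       [ 0.22005481,  0.46061629, -0.85988866]]), 't': array([-0.52282908,  0.25543944,  0.96097224])}
top {'fx': 415.0807005269537, 'fy': 415.0807005269537, 'cx': 255.91410811430583, 'cy': 189.97561493144013, 'k1': -0.11874985475389174, 'R': array([[-0.02105224, -0.99976518, -0.00513769],
       [-0.99389744,  0.02148469, -0.1081956 ],
       [ 0.10828057,  0.00282858, -0.99411635]]), 't': array([0.00925086, 0.56410629, 1.08333479])}
{'clock': np.float64(0.1), 'joints': array([ 1.232,  0.478,  0.022,  1.556, -0.011,  1.109, -0.083]), 'qvel': array([-0.002, -0.003,  0.001, -0.003, -0.002, -0.001, -0.001]), 'tau': array([ 5.0000e-03, -5.9775e+01,  1.6130e+00, -2.8195e+01,  1.3000e-02,
        5.0000e-03,  0.0000e+00]), 'tcp_pos': array([ 0.154, -0.657,  0.195]), 'orientation': array([-3.119, -0.362,  0.   ]), 'contact_force': array([-0.678, -0.294,  0.344]), 'moment': array([ 0.024, -0.031,  0.021]), 'gripper_force': np.float64(0.0), 'grip_width': np.float64(0.085)}
```

View pics/scene0.png

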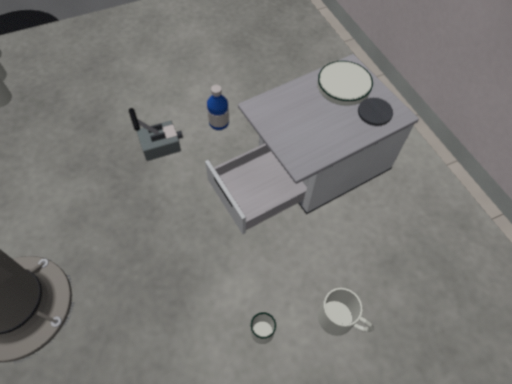

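View pics/top0.png

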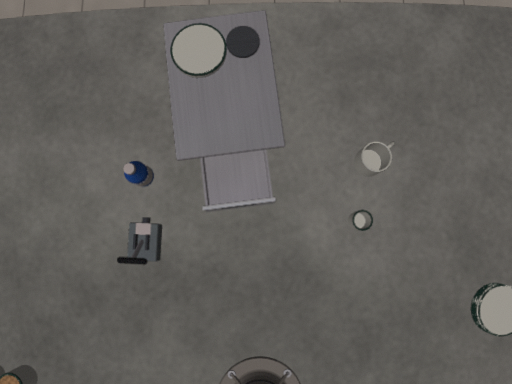

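Scene view: cup at (263,325), mug (343,310), drawer front (227,190), isolator (158,135), bottle (218,108). Top view: cup (362,220), mug (377,157), drawer front (238,204), isolator (143,243).

Run:
```python
from h import *
im=cv2.imread('pics/top0.png')
a=cv2.resize(im[135:275,105:295],None,fx=4,fy=4,interpolation=cv2.INTER_CUBIC)
cv2.imwrite('pics/c1.png',a)
p=camera_params('top')
g=cv2.cvtColor(im,cv2.COLOR_BGR2GRAY)
print(g[208:233,348:378:1][12])
sub=im[205:236,346:379].astype(int)
# rim dark outline: fit ellipse to dark pixels
d=(g[205:236,346:379]<62).astype(np.uint8)
c=max(cv2.findContours(d,0,1)[0],key=cv2.contourArea)
e=cv2.fitEllipse(c); u=(e[0][0]+346,e[0][1]+205); print(e,u,onz(p,u,.065))
for name,uvs,z in [('front top',[(203,209),(274,201)],.1),('ledge',[(177,160),(284,148)],.214),('plateback',[(165,24),(266,11)],.214),('bar',[(118,261),(147,261)],.132)]:
    print(name,[np.round(onz(p,q,z),4) for q in uvs])
```

```text
[ 97  96  95  91  71  66 119 153 153 155 153 154 153 154 154 158 154 127
 100  98 100  99  98  65  52  95 103 102 101 100]
((15.973140716552734, 14.755134582519531), (18.878009796142578, 19.60055923461914), 106.82755279541016) (361.97314071655273, 219.75513458251953) [ 0.47664325 -0.27681173  0.065     ]
front top [array([0.5115, 0.1308, 0.1   ]), array([ 0.5278, -0.0478,  0.1   ])]
ledge [array([0.6165, 0.1744, 0.214 ]), array([ 0.6385, -0.069 ,  0.214 ])]
plateback [array([0.9512, 0.2072, 0.214 ]), array([ 0.9771, -0.0367,  0.214 ])]
bar [array([0.3862, 0.3369, 0.132 ]), array([0.3856, 0.2646, 0.132 ])]
```

View pics/c1.png

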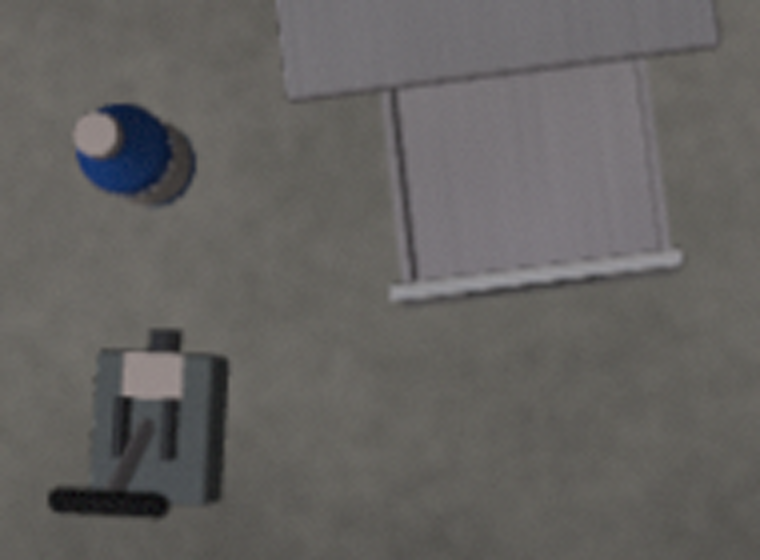

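The crop shows the drawer front top edge running from (202,209) to (275,201), the bar at (132,260), and the isolator's white patch at (143,229). The isolator's on side is away from the robot.

```bash
python3 -m jog '[{"x":0.6,"y":0.7,"rz":-0.1},{"x":0.6,"y":0.7,"rz":-0.1},{"x":0.6,"y":0.7,"rz":-0.1},{"x":0.6,"y":0.7,"rz":-0.1},{"x":0.6,"y":0.7,"rz":-0.1},{"x":0.6,"y":0.7,"rz":-0.1},{"x":0.6,"y":0.7,"rz":-0.1},{"x":0.6,"y":0.7,"rz":-0.1}]'
cat >> h.py <<'E'
from scipy.spatial.transform import Rotation as Ro
def st():
    o=get_obs(); T=Ro.from_rotvec(o['orientation']).as_matrix()
    print('t',round(float(o['clock']),2),'tcp',np.round(o['tcp_pos'],4),'F',np.round(o['contact_force'],1),'w',np.round(o['grip_width'],4),'g',np.round(o['gripper_force'],1)); print(np.round(T,3).tolist()); return o,T
E
python3 - <<'E'
from h import *
o,T=st(); p=camera_params('wrist'); im=grab_frame('wrist'); cv2.imwrite('pics/w1.png',im[:,:,::-1])
print(-np.array(p['R']).T@p['t'], proj(p,(.4766,-.2768,.065)))
s=camera_params('scene'); print(proj(s,(.4766,-.2768,.065)))
im=cv2.imread('pics/scene0.png'); g=cv2.cvtColor(im,6)[305:346,243:284]
d=(g<62).astype(np.uint8)
c=max(cv2.findContours(d,0,1)[0],key=cv2.contourArea); e=cv2.fitEllipse(c); u=(e[0][0]+243,e[0][1]+305); print(e,u,onz(s,u,.065))
E
```

```text
t 0.1 tcp [ 0.1543 -0.6565  0.1949] F [-0.7 -0.3  0.3] w 0.0851 g 0.0
[[0.973, 0.229, -0.0], [0.229, -0.973, 0.001], [-0.0, -0.002, -1.0]]
[ 0.22764469 -0.63948917  0.37299872] [ -93.35124293 -284.67989916]
[263.86860291 323.63486339]
((18.452789306640625, 15.74098014831543), (15.118428230285645, 19.612794876098633), 69.41757202148438) (261.4527893066406, 320.74098014831543) [ 0.47453829 -0.26940158  0.065     ]validation failed for argument at $[0]...
```

View pics/w1.png

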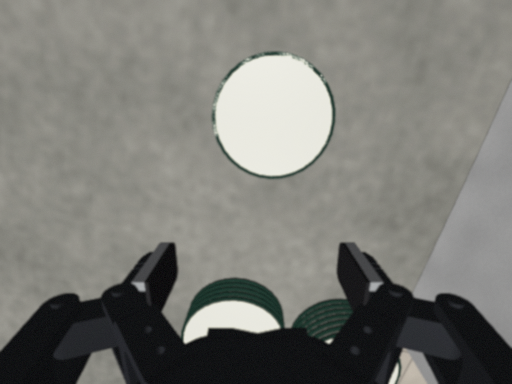

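The wrist view shows a white disc (272,115) and banded pots below the gripper, which are unlisted clutter. I'll raise the arm before crossing them, and give every row all its keys.

```bash
python3 -m jog '[{"rx":0,"ry":0,"rz":0,"x":0,"y":0,"z":0.7,"jaw":1},{"rx":0,"ry":0,"rz":0,"x":0,"y":0,"z":0.7,"jaw":1},{"rx":0,"ry":0,"rz":-0.1,"x":0.6,"y":0.7,"z":0,"jaw":1},{"rx":0,"ry":0,"rz":-0.1,"x":0.6,"y":0.7,"z":0,"jaw":1},{"rx":0,"ry":0,"rz":-0.1,"x":0.6,"y":0.7,"z":0,"jaw":1},{"rx":0,"ry":0,"rz":-0.1,"x":0.6,"y":0.7,"z":0,"jaw":1},{"rx":0,"ry":0,"rz":-0.1,"x":0.6,"y":0.7,"z":0,"jaw":1},{"rx":0,"ry":0,"rz":-0.1,"x":0.6,"y":0.7,"z":0,"jaw":1}]' 30
python3 -m jog '[{"rx":0,"ry":0,"rz":-0.1,"x":0.5,"y":0.7,"z":0,"jaw":1},{"rx":0,"ry":0,"rz":-0.1,"x":0.3,"y":0.7,"z":0,"jaw":1},{"rx":0,"ry":0,"rz":0,"x":0,"y":0,"z":0,"jaw":1}]'
python3 - <<'E'
from h import *
o,T=st(); p=camera_params('wrist'); im=grab_frame('wrist'); cv2.imwrite('pics/w2.png',im[:,:,::-1])
print(-np.array(p['R']).T@p['t'], proj(p,(.4766,-.2768,.065)))
E
```

```text
clock: 1.15
tcp_pos: [0.3712, -0.4035, 0.2796]
orientation: [-3.135, -0.197, 0.0]
contact_force: [0.9, -0.7, 1.2]
grip_width: 0.0852
gripper_force: 0.0
clock: 1.52
tcp_pos: [0.4205, -0.317, 0.2797]
orientation: [-3.137, -0.154, -0.001]
contact_force: [0.1, -1.0, 0.1]
grip_width: 0.0855
gripper_force: 0.0
t 1.52 tcp [ 0.4205 -0.317   0.2797] F [ 0.1 -1.   0.1] w 0.0855 g 0.0
[[0.995, 0.098, 0.0], [0.098, -0.995, 0.001], [0.001, -0.001, -1.0]]
[ 0.49532156 -0.30986804  0.45791582] [231.97760739 118.71471451]
```

View pics/w2.png

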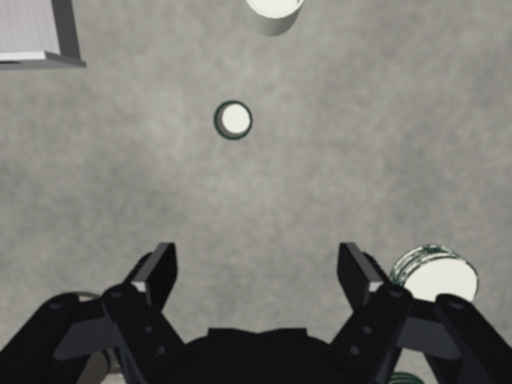

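Cup rim at (233,120), within about 1.5 px of the prediction. The drawer's right front corner is at (86,65) and the mug is at (275,10). Descending to grasp.

```bash
python3 -m jog '[{"rx":0,"ry":0,"rz":0,"x":0.6,"y":0.4,"z":-0.3,"jaw":1},{"rx":0,"ry":0,"rz":0,"x":0.3,"y":0.26,"z":-0.7,"jaw":1},{"rx":0,"ry":0,"rz":0,"x":0,"y":0,"z":-0.8,"jaw":1},{"rx":0,"ry":0,"rz":0,"x":0,"y":0,"z":-0.8,"jaw":1},{"rx":0,"ry":0,"rz":0,"x":0,"y":0,"z":-0.7,"jaw":1},{"rx":0,"ry":0,"rz":0,"x":0,"y":0,"z":-0.5,"jaw":1},{"rx":0,"ry":0,"rz":0,"x":0,"y":0,"z":-0.4,"jaw":1},{"rx":0,"ry":0,"rz":0,"x":0,"y":0,"z":0,"jaw":1}]'
python3 -m jog '[{"rx":0,"ry":0,"rz":0,"x":0,"y":0,"z":0,"jaw":0.4},{"rx":0,"ry":0,"rz":0,"x":0,"y":0,"z":0,"jaw":-0.2},{"rx":0,"ry":0,"rz":0,"x":0,"y":0,"z":0,"jaw":-0.2},{"rx":0,"ry":0,"rz":0,"x":0,"y":0,"z":0,"jaw":-0.2},{"rx":0,"ry":0,"rz":0,"x":0,"y":0,"z":0,"jaw":-0.2},{"rx":0,"ry":0,"rz":0,"x":0,"y":0,"z":0,"jaw":-0.2}]'
```

```text
clock: 2.58
tcp_pos: [0.4701, -0.2823, 0.0259]
orientation: [-3.137, -0.14, 0.006]
contact_force: [0.1, 0.5, 0.3]
grip_width: 0.0858
gripper_force: 0.0
clock: 3.32
tcp_pos: [0.473, -0.2823, 0.0286]
orientation: [3.137, 0.143, 0.002]
contact_force: [-1.1, -1.2, 6.3]
grip_width: 0.0343
gripper_force: 3.2
```

Run:
```python
from h import *
st(); a=grab_frame('wrist')[:,:,::-1]; b=grab_frame('scene')[250:384,160:360,::-1]
cv2.imwrite('pics/m3.png',np.hstack([a[:,:400],cv2.resize(b,(400,268))[:,:] if 0 else cv2.copyMakeBorder(cv2.resize(b,(400,268)),0,116,0,0,0)]))
```

```text
t 3.33 tcp [ 0.473  -0.2823  0.0286] F [-1.1 -1.2  6.3] w 0.0343 g 3.2
[[0.996, 0.091, 0.001], [0.091, -0.996, -0.001], [0.001, 0.001, -1.0]]
```

View pics/m3.png

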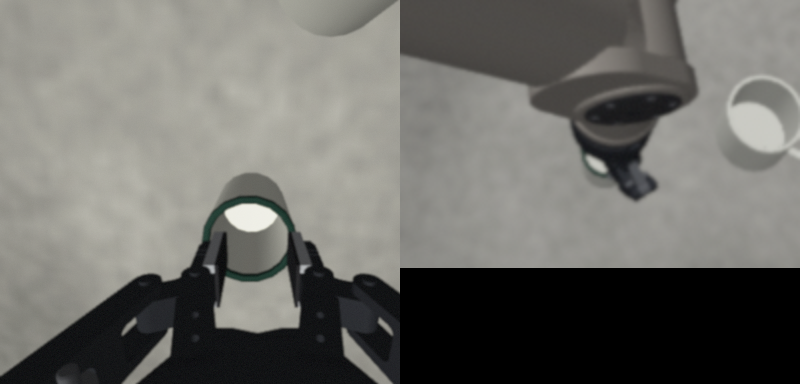

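Run:
```python
from h import *
o,T=st(); p=camera_params('wrist'); print(p['fx'],-np.array(p['R']).T@p['t'],np.round(p['R'],2).tolist())
t=o['tcp_pos']; print('tcp px',proj(p,t),'grasp px',proj(p,t-T[:,2]*.019))
for c in [t[:2]+[0,.017],t[:2]-[0,.017]]:
  print(proj(p,(*c,t[2])),proj(p,(*c,t[2]+.04)))
for z in (.06,.065,.07,.075):
  print(z,[np.round(onz(p,u,z),3)[:2].tolist() for u in [(204,237),(296,237),(250,196),(250,281)]])
```

```text
t 3.42 tcp [ 0.473  -0.2823  0.0286] F [-0.4 -0.5  6.1] w 0.034 g 3.2
[[0.996, 0.091, 0.001], [0.091, -0.996, -0.001], [0.001, 0.001, -1.0]]
276.0356394002725 [ 0.54779083 -0.27525475  0.20689515] [[0.09, -1.0, 0.0], [-0.95, -0.09, 0.3], [-0.3, -0.03, -0.95]]
tcp px [256.70195603 219.83022289] grasp px [256.68641942 231.58236458]
[232.38025994 217.76737255] [226.42669562 245.19902565]
[280.90001431 221.87262176] [286.9055325  250.13425259]
0.06 [[0.473, -0.251], [0.477, -0.305], [0.5, -0.276], [0.445, -0.281]]
0.065 [[0.475, -0.252], [0.48, -0.304], [0.502, -0.276], [0.448, -0.28]]
0.07 [[0.478, -0.253], [0.482, -0.303], [0.503, -0.276], [0.452, -0.28]]
0.075 [[0.48, -0.254], [0.485, -0.302], [0.505, -0.276], [0.455, -0.28]]
```

Run:
```python
from h import *
a=cv2.imread('pics/m3.png')[160:320,160:340]
b=grab_frame('top')[190:250,330:400,::-1]
cv2.imwrite('pics/m4.png',np.hstack([cv2.resize(a,(540,480),interpolation=2),cv2.resize(b,(260,480),interpolation=2)]))
```

```text
(no output)
```

View pics/m4.png

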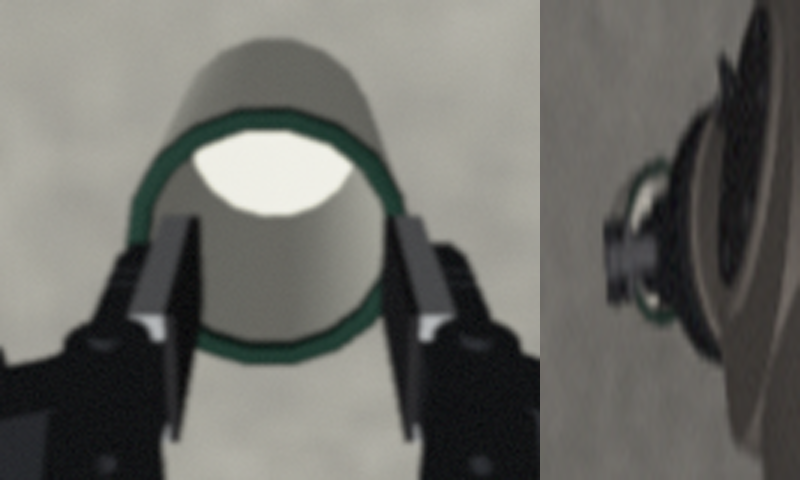

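The pad tips sit on the rim at about (227,232) and (288,232), so they end roughly 35–45 mm short of the reported TCP. That also explains the 6 N upward force. I'll open, centre and go lower, watching the force.

```bash
python3 -m jog '[{"rx":0,"ry":0,"rz":0,"x":0,"y":0,"z":0.1,"jaw":1},{"rx":0,"ry":0,"rz":0,"x":0,"y":0,"z":0,"jaw":1},{"rx":0,"ry":0,"rz":0,"x":0,"y":0,"z":0,"jaw":1},{"rx":0,"ry":0,"rz":0,"x":0.04,"y":0.08,"z":0,"jaw":1},{"rx":0,"ry":0,"rz":0,"x":0,"y":0,"z":0,"jaw":1}]'
python3 -m jog '[{"rx":0,"ry":0,"rz":0,"x":0,"y":0,"z":-0.15,"jaw":1},{"rx":0,"ry":0,"rz":0,"x":0,"y":0,"z":-0.15,"jaw":1},{"rx":0,"ry":0,"rz":0,"x":0,"y":0,"z":-0.1,"jaw":1},{"rx":0,"ry":0,"rz":0,"x":0,"y":0,"z":0,"jaw":1}]'
python3 - <<'E'
from h import *
o,T=st(); p=camera_params('wrist'); a=grab_frame('wrist')[:,:,::-1]; cv2.imwrite('pics/w5.png',a)
t=o['tcp_pos']; print(proj(p,(.475,-.2775,.065)))
a=a.astype(int); m=((a[:,:,1]-a[:,:,2]>12)&(a.sum(2)<330)).astype(np.uint8); ys,xs=np.nonzero(m)
print(len(xs),xs.min(),xs.max(),ys.min(),ys.max())
E
```

```text
clock: 4.1
tcp_pos: [0.4751, -0.2759, 0.0336]
orientation: [-3.138, -0.145, 0.0]
contact_force: [0.5, 0.2, 0.3]
grip_width: 0.0855
gripper_force: 0.0
clock: 4.6
tcp_pos: [0.4742, -0.2765, 0.0089]
orientation: [-3.138, -0.143, 0.002]
contact_force: [0.5, -0.0, -0.1]
grip_width: 0.0854
gripper_force: 0.0
t 4.6 tcp [ 0.4742 -0.2765  0.0089] F [ 0.5 -0.  -0.1] w 0.0854 g 0.0
[[0.996, 0.091, -0.001], [0.091, -0.996, 0.001], [-0.001, -0.001, -1.0]]
[258.70396974 262.28669324]
2015 207 311 213 306
```

```bash
python3 -m jog '[{"rx":0,"ry":0,"rz":0,"x":0,"y":0,"z":-0.15,"jaw":1},{"rx":0,"ry":0,"rz":0,"x":0,"y":0,"z":0,"jaw":0.5},{"rx":0,"ry":0,"rz":0,"x":0,"y":0,"z":0,"jaw":0.1},{"rx":0,"ry":0,"rz":0,"x":0,"y":0,"z":0,"jaw":0.1},{"rx":0,"ry":0,"rz":0,"x":0,"y":0,"z":0,"jaw":0.1},{"rx":0,"ry":0,"rz":0,"x":0,"y":0,"z":0,"jaw":0.1}]' 30
python3 - <<'E'
from h import *
o,T=st(); a=grab_frame('wrist')[140:340,130:390,::-1]; cv2.imwrite('pics/w6.png',cv2.resize(a,None,fx=2.5,fy=2.5))
E
```

```text
clock: 5.4
tcp_pos: [0.475, -0.2768, 0.0009]
orientation: [3.138, 0.143, 0.001]
contact_force: [-0.2, -0.6, 2.7]
grip_width: 0.0532
gripper_force: 31.6
t 5.4 tcp [ 0.475  -0.2768  0.0009] F [-0.2 -0.6  2.7] w 0.0532 g 31.6
[[0.996, 0.091, 0.0], [0.091, -0.996, -0.0], [0.0, 0.0, -1.0]]
```

View pics/w6.png

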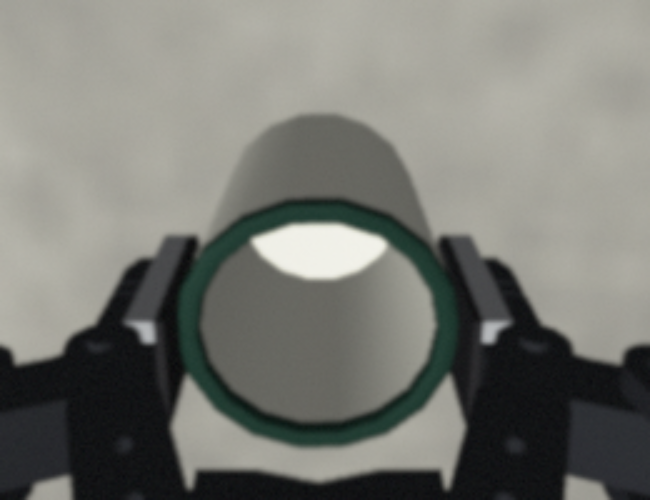

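The cup is held between the pads at 53 mm and 31.6 N, with the rim centred at (255,270) in the full frame. Lifting it.

```bash
python3 -m jog '[{"rx":0,"ry":0,"rz":0,"x":0,"y":0,"z":0.2,"jaw":0.1},{"rx":0,"ry":0,"rz":0,"x":0,"y":0,"z":0.6,"jaw":0.1},{"rx":0,"ry":0,"rz":0,"x":0,"y":0,"z":0.8,"jaw":0.1},{"rx":0,"ry":0,"rz":0,"x":0,"y":0,"z":0.8,"jaw":0.1},{"rx":0,"ry":0,"rz":0,"x":0,"y":0,"z":0.4,"jaw":0.1},{"rx":0,"ry":0,"rz":0,"x":0,"y":0,"z":0,"jaw":0.1}]'
python3 - <<'E'
from h import *
o,T=st(); print(np.round(o['joints'],3))
# drawer measurement with the scene camera + wrist
for n in ['scene','wrist']:
    cv2.imwrite(f'pics/{n}7.png',grab_frame(n)[:,:,::-1])
s=camera_params('scene')
for X in [(.5115,.1308,.1),(.5278,-.0478,.1),(.6165,.1744,.214),(.6385,-.069,.214),(.386,.301,.132)]: print(X,proj(s,X))
E
```

```text
clock: 6.2
tcp_pos: [0.4761, -0.2772, 0.1711]
orientation: [3.136, 0.143, 0.006]
contact_force: [0.4, -0.7, -1.3]
grip_width: 0.0525
gripper_force: 32.2
t 6.2 tcp [ 0.4761 -0.2772  0.1711] F [ 0.4 -0.7 -1.3] w 0.0525 g 32.2
[[0.996, 0.091, 0.004], [0.091, -0.996, -0.002], [0.004, 0.002, -1.0]]
[ 0.597  0.309 -0.223  1.872  0.082  0.965 -1.142]
(0.5115, 0.1308, 0.1) [206.52106391 160.81206399]
(0.5278, -0.0478, 0.1) [241.78599064 217.19600497]
(0.6165, 0.1744, 0.214) [237.75425853 103.75113324]
(0.6385, -0.069, 0.214) [294.02853241 181.02398133]
(0.386, 0.301, 0.132) [134.19485525 119.34613381]
```

```bash
R='' ; python3 -m jog '[{"rx":0,"ry":0,"rz":1,"x":0.1,"y":0.3,"z":0,"jaw":0.1},{"rx":0,"ry":0,"rz":1,"x":0.1,"y":0.3,"z":0,"jaw":0.1},{"rx":0,"ry":0,"rz":1,"x":0.1,"y":0.3,"z":0,"jaw":0.1},{"rx":0,"ry":0,"rz":1,"x":0.1,"y":0.3,"z":0,"jaw":0.1},{"rx":0,"ry":0,"rz":1,"x":0.1,"y":0.3,"z":0,"jaw":0.1},{"rx":0,"ry":0,"rz":1,"x":0.1,"y":0.3,"z":0,"jaw":0.1},{"rx":0,"ry":0,"rz":1,"x":0.1,"y":0.3,"z":0,"jaw":0.1},{"rx":0,"ry":0,"rz":1,"x":0.1,"y":0.3,"z":0,"jaw":0.1}]'
python3 -m jog '[{"rx":0,"ry":0,"rz":1,"x":0,"y":0.3,"z":0,"jaw":0.1},{"rx":0,"ry":0,"rz":1,"x":0,"y":0.3,"z":0,"jaw":0.1},{"rx":0,"ry":0,"rz":1,"x":0,"y":0.3,"z":0,"jaw":0.1},{"rx":0,"ry":0,"rz":1,"x":0,"y":0.3,"z":0,"jaw":0.1},{"rx":0,"ry":0,"rz":1,"x":0,"y":0.3,"z":0,"jaw":0.1},{"rx":0,"ry":0,"rz":1,"x":0,"y":0.3,"z":0,"jaw":0.1},{"rx":0,"ry":0,"rz":1,"x":0,"y":0.3,"z":0,"jaw":0.1},{"rx":0,"ry":0,"rz":1,"x":0,"y":0.3,"z":0,"jaw":0.1}]'
python3 -m jog '[{"rx":0,"ry":0,"rz":1,"x":0,"y":0.3,"z":0,"jaw":0.1},{"rx":0,"ry":0,"rz":1,"x":0,"y":0.3,"z":0,"jaw":0.1},{"rx":0,"ry":0,"rz":0,"x":0,"y":0,"z":0,"jaw":0.1},{"rx":0,"ry":0,"rz":0,"x":0,"y":0,"z":0,"jaw":0.1}]'
python3 - <<'E'
from h import *
o,T=st(); print(np.round(o['joints'],3)); p=camera_params('wrist'); im=grab_frame('wrist')[:,:,::-1]; cv2.imwrite('pics/w8.png',im)
c=-np.array(p['R']).T@p['t'];print(c)
for X in [(.5115,.1308,.1),(.5278,-.0478,.1)]: print(X,proj(p,X))
E
```

```text
clock: 7.3
tcp_pos: [0.5216, -0.1318, 0.1668]
orientation: [-2.303, -2.132, 0.003]
contact_force: [-0.0, -0.1, -0.6]
grip_width: 0.0526
gripper_force: 32.2
clock: 8.3
tcp_pos: [0.5215, 0.0117, 0.167]
orientation: [-0.394, -3.114, -0.0]
contact_force: [-0.4, -0.4, -1.9]
grip_width: 0.0531
gripper_force: 32.2
clock: 8.8
tcp_pos: [0.5223, 0.0463, 0.1677]
orientation: [0.137, -3.137, 0.0]
contact_force: [0.4, -0.8, -1.7]
grip_width: 0.0528
gripper_force: 32.1
t 8.8 tcp [0.5223 0.0463 0.1677] F [ 0.4 -0.8 -1.7] w 0.0528 g 32.1
[[-0.996, -0.087, -0.002], [-0.087, 0.996, -0.0], [0.002, -0.0, -1.0]]
[ 0.559  0.415 -0.953  1.895  0.392  1.034  1.097]
[0.44571078 0.0395562  0.34606957]
(0.5115, 0.1308, 0.1) [348.12327117 189.76950489]
(0.5278, -0.0478, 0.1) [155.98260847 190.28222243]
```

View pics/w8.png

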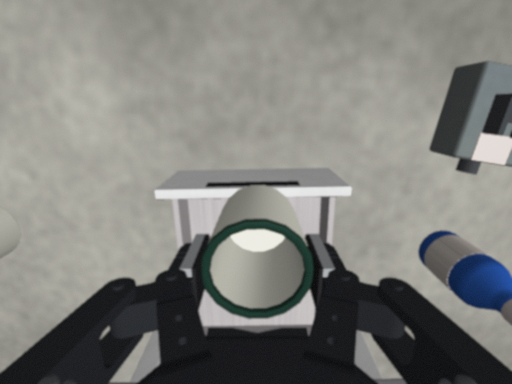

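The wrist view shows the cup upright in the jaws at (258,268) and the drawer front's top edge from (156,190) to (350,190), matching the prediction. Moving in and lowering.

```bash
python3 -m jog '[{"rx":0,"ry":0,"rz":0,"x":0.46,"y":0,"z":0,"jaw":0.1},{"rx":0,"ry":0,"rz":0,"x":0.46,"y":0,"z":0,"jaw":0.1},{"rx":0,"ry":0,"rz":0,"x":0,"y":0,"z":-0.4,"jaw":0.1},{"rx":0,"ry":0,"rz":0,"x":0,"y":0,"z":-0.5,"jaw":0.1},{"rx":0,"ry":0,"rz":0,"x":0,"y":0,"z":-0.5,"jaw":0.1},{"rx":0,"ry":0,"rz":0,"x":0,"y":0,"z":-0.4,"jaw":0.1},{"rx":0,"ry":0,"rz":0,"x":0,"y":0,"z":-0.25,"jaw":0.1},{"rx":0,"ry":0,"rz":0,"x":0,"y":0,"z":0,"jaw":0.1}]'
```

```text
clock: 9.85
tcp_pos: [0.5774, 0.0466, 0.0448]
orientation: [0.141, -3.137, 0.001]
contact_force: [-0.4, -0.2, -1.5]
grip_width: 0.053
gripper_force: 32.1
```

```bash
python3 -m jog '[{"rx":0,"ry":0,"rz":0,"x":0,"y":0,"z":-0.1,"jaw":0.1},{"rx":0,"ry":0,"rz":0,"x":0,"y":0,"z":-0.1,"jaw":0.1},{"rx":0,"ry":0,"rz":0,"x":0,"y":0,"z":-0.06,"jaw":0.1},{"rx":0,"ry":0,"rz":0,"x":0,"y":0,"z":0,"jaw":0.1}]'; python3 -m jog '[{"rx":0,"ry":0,"rz":0,"x":0,"y":0,"z":-0.04,"jaw":0.1},{"rx":0,"ry":0,"rz":0,"x":0,"y":0,"z":0,"jaw":0.1}]';python3 -m jog '[{"rx":0,"ry":0,"rz":0,"x":0,"y":0,"z":-0.03,"jaw":0.1},{"rx":0,"ry":0,"rz":0,"x":0,"y":0,"z":0,"jaw":0.1}]'
```

```text
clock: 10.35
tcp_pos: [0.5778, 0.0472, 0.0299]
orientation: [0.143, -3.138, 0.0]
contact_force: [-0.2, 1.2, -0.6]
grip_width: 0.0529
gripper_force: 32.2
clock: 10.6
tcp_pos: [0.578, 0.0473, 0.0276]
orientation: [0.143, -3.138, 0.0]
contact_force: [0.3, 0.3, -1.6]
grip_width: 0.0528
gripper_force: 32.2
clock: 10.85
tcp_pos: [0.5779, 0.0473, 0.0258]
orientation: [0.143, -3.138, 0.0]
contact_force: [-0.5, -0.5, -1.1]
grip_width: 0.0529
gripper_force: 32.2
```

```bash
python3 -m jog '[{"rx":0,"ry":0,"rz":0,"x":0,"y":0,"z":-0.03,"jaw":0.1},{"rx":0,"ry":0,"rz":0,"x":0,"y":0,"z":0,"jaw":0.1}]';python3 -m jog '[{"rx":0,"ry":0,"rz":0,"x":0,"y":0,"z":-0.03,"jaw":0.1},{"rx":0,"ry":0,"rz":0,"x":0,"y":0,"z":0,"jaw":0.1}]'
```

```text
clock: 11.1
tcp_pos: [0.5788, 0.0475, 0.0249]
orientation: [-0.143, 3.137, -0.0]
contact_force: [-0.1, 0.2, 5.7]
grip_width: 0.0527
gripper_force: 32.6
clock: 11.35
tcp_pos: [0.5806, 0.0478, 0.0247]
orientation: [-0.143, 3.133, -0.0]
contact_force: [0.1, -0.4, 14.2]
grip_width: 0.0527
gripper_force: 33.3
```

```bash
python3 -m jog '[{"rx":0,"ry":0,"rz":0,"x":0,"y":0,"z":0.035,"jaw":0.1},{"rx":0,"ry":0,"rz":0,"x":0,"y":0,"z":0,"jaw":0.3},{"rx":0,"ry":0,"rz":0,"x":0,"y":0,"z":0,"jaw":0.5},{"rx":0,"ry":0,"rz":0,"x":0,"y":0,"z":0,"jaw":0.75},{"rx":0,"ry":0,"rz":0,"x":0,"y":0,"z":0,"jaw":0.75}]'
python3 -m jog '[{"rx":0,"ry":0,"rz":0,"x":0,"y":0,"z":0.15,"jaw":0.75},{"rx":0,"ry":0,"rz":0,"x":0,"y":0,"z":0.4,"jaw":0.75},{"rx":0,"ry":0,"rz":0,"x":0,"y":0,"z":0.7,"jaw":0.75},{"rx":0,"ry":0,"rz":0,"x":0,"y":0,"z":0.8,"jaw":0.75},{"rx":0,"ry":0,"rz":0,"x":0,"y":0,"z":0.8,"jaw":0},{"rx":0,"ry":0,"rz":0,"x":-0.5,"y":0,"z":0.3,"jaw":-0.6},{"rx":0,"ry":0,"rz":0,"x":-0.8,"y":0,"z":0,"jaw":-1},{"rx":0,"ry":0,"rz":0,"x":0,"y":0,"z":0,"jaw":-1}]'
python3 - <<'E'
from h import *
o,T=st(); p=camera_params('wrist'); a=grab_frame('wrist')[:,:,::-1]; cv2.imwrite('pics/w9.png',a)
print(proj(p,(.578,.047,.089)))
a=a.astype(int); m=((a[:,:,1]-a[:,:,2]>12)&(a.sum(2)<330)).astype(np.uint8)
n,l,s,c=cv2.connectedComponentsWithStats(m)
for i in range(1,n):
    if s[i,4]>60: print(s[i],c[i])
# front top edge: bright band scan
t=cv2.imread('pics/top0.png');
E
```

```text
clock: 11.98
tcp_pos: [0.5779, 0.0473, 0.0242]
orientation: [0.143, -3.138, -0.0]
contact_force: [0.5, 0.9, 0.2]
grip_width: 0.0749
gripper_force: 0.0
clock: 12.98
tcp_pos: [0.497, 0.0473, 0.2138]
orientation: [0.146, -3.137, 0.005]
contact_force: [0.3, -0.4, -0.2]
grip_width: 0.0019
gripper_force: 0.0
t 12.97 tcp [0.497  0.0473 0.2138] F [ 0.3 -0.4 -0.2] w 0.0019 g 0.0
[[-0.996, -0.093, -0.001], [-0.093, 0.996, -0.003], [0.001, -0.003, -1.0]]
[250.74850223 242.19416702]
[231 222  38  21  87] [246.90804598 227.26436782]
[400 235  28  22 118] [409.16101695 241.57627119]
[ 421  255   54   46 1764] [447.2930839  277.66439909]
```

Cup rim found at (250,242), as predicted for standing upright on the drawer floor. Tilting the tool for the push.

```bash
python3 -m jog '[{"rx":0.05,"ry":-0.5,"rz":0,"x":0,"y":0,"z":0,"jaw":-1},{"rx":0.05,"ry":-0.5,"rz":0,"x":0,"y":0,"z":0,"jaw":-1},{"rx":0.05,"ry":-0.5,"rz":0,"x":0,"y":0,"z":0,"jaw":-1},{"rx":0.05,"ry":-0.5,"rz":0,"x":0,"y":0,"z":0,"jaw":-1},{"rx":0.05,"ry":-0.5,"rz":0,"x":0,"y":0,"z":0,"jaw":-1},{"rx":0.05,"ry":-0.5,"rz":0,"x":0,"y":0,"z":0,"jaw":-1},{"rx":0.05,"ry":-0.5,"rz":0,"x":0,"y":0,"z":0,"jaw":-1},{"rx":0.05,"ry":-0.5,"rz":0,"x":0,"y":0,"z":0,"jaw":-1}]'
python3 -c "
from h import *
o,T=st(); print(np.round(o['joints'],3))"
```

```text
clock: 14.02
tcp_pos: [0.4945, 0.0541, 0.2124]
orientation: [-0.126, 2.514, 0.068]
contact_force: [-0.2, 1.3, -0.1]
grip_width: -0.0002
gripper_force: 0.0
t 14.03 tcp [0.4945 0.0541 0.2124] F [-0.2  1.3 -0.1] w -0.0002 g 0.0
[[-0.807, -0.106, 0.581], [-0.075, 0.994, 0.078], [-0.586, 0.02, -0.81]]
[ 0.933 -0.132 -1.098  2.386 -0.401  0.204  1.84 ]
```

```bash
python3 -m jog '[{"rx":0,"ry":0,"rz":0,"x":0,"y":-0.1,"z":-0.4,"jaw":-1},{"rx":0,"ry":0,"rz":0,"x":0,"y":-0.1,"z":-0.5,"jaw":-1},{"rx":0,"ry":0,"rz":0,"x":0,"y":0,"z":-0.5,"jaw":-1},{"rx":0,"ry":0,"rz":0,"x":0,"y":0,"z":-0.5,"jaw":-1},{"rx":0,"ry":0,"rz":0,"x":0,"y":0,"z":-0.5,"jaw":-1},{"rx":0,"ry":0,"rz":0,"x":0,"y":0,"z":-0.4,"jaw":-1},{"rx":0,"ry":0,"rz":0,"x":0,"y":0,"z":0,"jaw":-1}]'
python3 -c "
from h import *
o,T=st(); print(np.round(o['joints'],3))"
```

```text
clock: 14.9
tcp_pos: [0.4701, 0.0352, 0.1689]
orientation: [-0.14, 2.568, 0.1]
contact_force: [0.9, 0.2, -0.1]
grip_width: 0.0002
gripper_force: 0.0
t 14.9 tcp [0.4701 0.0352 0.1689] F [ 0.9  0.2 -0.1] w 0.0002 g 0.0
[[-0.838, -0.121, 0.532], [-0.079, 0.992, 0.1], [-0.54, 0.042, -0.841]]
[ 1.314 -0.05  -1.409  2.433 -0.567  0.17   2.105]
```

Joint limits block this much tilt so close to the base. I'll start the push with less tilt and add tilt as the drawer goes in.

```bash
python3 -m jog '[{"rx":-0.08,"ry":0.7,"rz":0,"x":0,"y":0.1,"z":0,"jaw":-1},{"rx":-0.08,"ry":0.7,"rz":0,"x":0,"y":0,"z":0,"jaw":-1},{"rx":-0.08,"ry":0.7,"rz":0,"x":0,"y":0,"z":-0.3,"jaw":-1},{"rx":0,"ry":0,"rz":0,"x":0,"y":0,"z":-0.5,"jaw":-1},{"rx":0,"ry":0,"rz":0,"x":0,"y":0,"z":-0.5,"jaw":-1},{"rx":0,"ry":0,"rz":0,"x":0,"y":0,"z":-0.4,"jaw":-1},{"rx":0,"ry":0,"rz":0,"x":0,"y":0,"z":-0.3,"jaw":-1},{"rx":0,"ry":0,"rz":0,"x":0,"y":0,"z":0,"jaw":-1}]'
python3 -c "
from h import *
o,T=st(); print(np.round(o['joints'],3))"
```

```text
clock: 15.9
tcp_pos: [0.462, 0.0574, 0.0512]
orientation: [-0.172, 2.801, 0.165]
contact_force: [0.0, -0.9, 0.1]
grip_width: -0.0
gripper_force: 0.0
t 15.9 tcp [0.462  0.0574 0.0512] F [ 0.  -0.9  0.1] w -0.0 g 0.0
[[-0.939, -0.137, 0.316], [-0.099, 0.986, 0.134], [-0.33, 0.094, -0.939]]
[ 0.446  0.314 -0.721  2.395  0.738  0.212  0.777]
```

```bash
python3 -m jog '[{"rx":-0.3,"ry":0,"rz":0,"x":0,"y":0,"z":-0.2,"jaw":-1},{"rx":-0.3,"ry":0,"rz":0,"x":0,"y":-0.1,"z":-0.1,"jaw":-1},{"rx":0,"ry":0,"rz":0,"x":0.2,"y":0,"z":0,"jaw":-1},{"rx":0,"ry":0,"rz":0,"x":0.2,"y":0,"z":0,"jaw":-1},{"rx":0,"ry":0,"rz":0,"x":0.2,"y":0,"z":0,"jaw":-1},{"rx":0,"ry":0,"rz":0,"x":0.15,"y":0,"z":0,"jaw":-1},{"rx":0,"ry":0,"rz":0,"x":0.1,"y":0,"z":0,"jaw":-1},{"rx":0,"ry":0,"rz":0,"x":0,"y":0,"z":0,"jaw":-1}]'
python3 -c "
from h import *
o,T=st(); print(np.round(o['joints'],3))"
```

```text
clock: 16.9
tcp_pos: [0.5136, 0.0504, 0.0338]
orientation: [-0.193, 2.81, 0.018]
contact_force: [-0.0, 0.8, -0.3]
grip_width: -0.0001
gripper_force: 0.0
t 16.9 tcp [0.5136 0.0504 0.0338] F [-0.   0.8 -0.3] w -0.0001 g 0.0
[[-0.938, -0.135, 0.318], [-0.131, 0.991, 0.034], [-0.32, -0.009, -0.947]]
[ 0.186  0.379 -0.501  2.303  0.927  0.284  0.582]
```

```bash
python3 -m jog '[{"rx":0,"ry":-0.3,"rz":0,"x":0.1,"y":0.01,"z":0,"jaw":-1},{"rx":0,"ry":-0.3,"rz":0,"x":0.1,"y":0.01,"z":0,"jaw":-1},{"rx":0,"ry":-0.3,"rz":0,"x":0.1,"y":0.01,"z":0,"jaw":-1},{"rx":0,"ry":-0.3,"rz":0,"x":0.1,"y":0.01,"z":0,"jaw":-1},{"rx":0,"ry":-0.3,"rz":0,"x":0.1,"y":0.01,"z":0,"jaw":-1},{"rx":0,"ry":-0.3,"rz":0,"x":0.1,"y":0.01,"z":0,"jaw":-1}]'
python3 -c "
from h import *
o,T=st(); print(np.round(o['joints'],3)); p=camera_params('top'); a=grab_frame('top'); cv2.imwrite('pics/t10.png',a[:,:,::-1])"
```

```text
clock: 17.65
tcp_pos: [0.5456, 0.0511, 0.0339]
orientation: [-0.177, 2.531, -0.018]
contact_force: [-19.0, -8.2, -11.6]
grip_width: -0.0
gripper_force: 9.9
t 17.65 tcp [0.5456 0.0511 0.0339] F [-19.   -8.2 -11.6] w -0.0 g 9.9
[[-0.814, -0.123, 0.567], [-0.131, 0.991, 0.026], [-0.565, -0.053, -0.823]]
[ 0.268  0.464 -0.649  2.436  2.207  0.484 -0.674]
```

```bash
python3 -m jog '[{"rx":0,"ry":0,"rz":0,"x":0,"y":0,"z":0,"jaw":-1},{"rx":0,"ry":0,"rz":0,"x":0,"y":0,"z":0,"jaw":-1}]'
python3 -c "
from h import *
o,T=st(); print(np.round(o['joints'],3)); 
a=grab_frame('scene')[70:270,120:350,::-1]; b=grab_frame('wrist')[:,:,::-1]
cv2.imwrite('pics/m11.png',np.hstack([cv2.resize(a,(441,384)),cv2.resize(b,(359,269))[:,:] if 0 else cv2.copyMakeBorder(cv2.resize(b,(359,269)),0,115,0,0,0)]))"
```

```text
clock: 17.95
tcp_pos: [0.5452, 0.0505, 0.0336]
orientation: [-0.178, 2.534, -0.02]
contact_force: [0.4, -1.2, -0.5]
grip_width: 0.0003
gripper_force: 0.0
t 17.95 tcp [0.5452 0.0505 0.0336] F [ 0.4 -1.2 -0.5] w 0.0003 g 0.0
[[-0.816, -0.123, 0.565], [-0.132, 0.991, 0.025], [-0.563, -0.054, -0.825]]
[ 0.264  0.462 -0.644  2.436  2.203  0.48  -0.67 ]
```

View pics/m11.png

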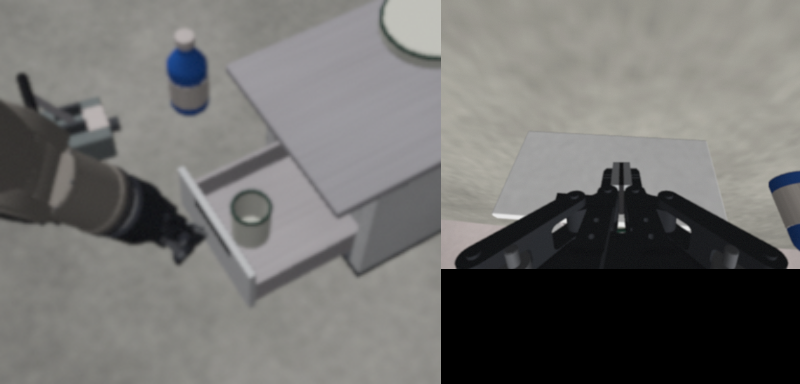

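Scene view: the cup stands upright in the tray at (251,205) in the crop, and the fingertips are at the drawer front at (200,240). The force has relaxed to zero, so I'll keep pushing slowly.

```bash
python3 -m jog '[{"rx":0,"ry":0,"rz":0,"x":0.06,"y":0.01,"z":0,"jaw":-1},{"rx":0,"ry":0,"rz":0,"x":0.1,"y":0.01,"z":0,"jaw":-1},{"rx":0,"ry":0,"rz":0,"x":0.1,"y":0.01,"z":0,"jaw":-1},{"rx":0,"ry":0,"rz":0,"x":0.1,"y":0.01,"z":0,"jaw":-1}]'
python3 -m jog '[{"rx":0,"ry":-0.1,"rz":0,"x":0.1,"y":0.01,"z":0,"jaw":-1},{"rx":0,"ry":-0.1,"rz":0,"x":0.1,"y":0.01,"z":0,"jaw":-1},{"rx":0,"ry":-0.1,"rz":0,"x":0.1,"y":0.01,"z":0,"jaw":-1},{"rx":0,"ry":-0.1,"rz":0,"x":0.1,"y":0.01,"z":0,"jaw":-1}]'
python3 -c "
from h import *
o,T=st(); print(np.round(o['joints'],3))"
```

```text
clock: 18.55
tcp_pos: [0.5676, 0.0533, 0.0336]
orientation: [-0.178, 2.533, -0.019]
contact_force: [-2.4, 0.4, 1.1]
grip_width: -0.0002
gripper_force: 0.9
clock: 19.05
tcp_pos: [0.5916, 0.0553, 0.0336]
orientation: [-0.173, 2.462, -0.026]
contact_force: [-1.6, -1.0, 1.8]
grip_width: 0.0002
gripper_force: 0.9
t 19.05 tcp [0.5916 0.0553 0.0336] F [-1.6 -1.   1.8] w 0.0002 g 0.9
[[-0.773, -0.118, 0.623], [-0.131, 0.991, 0.025], [-0.62, -0.062, -0.782]]
[ 0.278  0.537 -0.661  2.382  2.29   0.566 -0.707]
```

```bash
python3 -m jog '[{"rx":0,"ry":-0.03,"rz":0,"x":0.12,"y":0.01,"z":0,"jaw":-1},{"rx":0,"ry":-0.03,"rz":0,"x":0.12,"y":0.01,"z":0,"jaw":-1},{"rx":0,"ry":-0.03,"rz":0,"x":0.12,"y":0.01,"z":0,"jaw":-1},{"rx":0,"ry":-0.03,"rz":0,"x":0.12,"y":0.01,"z":0,"jaw":-1},{"rx":0,"ry":0,"rz":0,"x":0.12,"y":0.01,"z":0,"jaw":-1},{"rx":0,"ry":0,"rz":0,"x":0.12,"y":0.01,"z":0,"jaw":-1},{"rx":0,"ry":0,"rz":0,"x":0.12,"y":0.01,"z":0,"jaw":-1},{"rx":0,"ry":0,"rz":0,"x":0.12,"y":0.01,"z":0,"jaw":-1}]'
python3 -m jog '[{"rx":0,"ry":0,"rz":0,"x":0.1,"y":0.01,"z":0,"jaw":-1},{"rx":0,"ry":0,"rz":0,"x":0.08,"y":0.01,"z":0,"jaw":-1},{"rx":0,"ry":0,"rz":0,"x":0.06,"y":0.01,"z":0,"jaw":-1}]'
```

```text
clock: 20.05
tcp_pos: [0.6495, 0.0604, 0.0338]
orientation: [-0.173, 2.442, -0.027]
contact_force: [-2.0, 1.3, -0.0]
grip_width: 0.0
gripper_force: 1.0
clock: 20.42
tcp_pos: [0.6638, 0.0618, 0.0338]
orientation: [-0.172, 2.442, -0.028]
contact_force: [-1.1, 0.5, 0.8]
grip_width: 0.0002
gripper_force: 0.9
```

```bash
python3 -m jog '[{"rx":0,"ry":0,"rz":0,"x":0.06,"y":0.005,"z":0,"jaw":-1},{"rx":0,"ry":0,"rz":0,"x":0.06,"y":0.005,"z":0,"jaw":-1},{"rx":0,"ry":0,"rz":0,"x":0.06,"y":0.005,"z":0,"jaw":-1},{"rx":0,"ry":0,"rz":0,"x":0.05,"y":0.005,"z":0,"jaw":-1}]'
python3 -m jog '[{"rx":0,"ry":0,"rz":0,"x":0.05,"y":0.005,"z":0,"jaw":-1},{"rx":0,"ry":0,"rz":0,"x":0.05,"y":0.005,"z":0,"jaw":-1}]'
python3 -m jog '[{"rx":0,"ry":0,"rz":0,"x":0.05,"y":0.005,"z":0,"jaw":-1},{"rx":0,"ry":0,"rz":0,"x":0.05,"y":0.005,"z":0,"jaw":-1}]'
```

```text
clock: 20.92
tcp_pos: [0.6774, 0.0633, 0.0337]
orientation: [-0.173, 2.442, -0.027]
contact_force: [-1.8, 0.1, 0.7]
grip_width: -0.0001
gripper_force: 0.8
clock: 21.18
tcp_pos: [0.6823, 0.0638, 0.0332]
orientation: [-0.173, 2.444, -0.027]
contact_force: [-10.0, -1.6, 7.1]
grip_width: 0.0
gripper_force: 5.5
clock: 21.42
tcp_pos: [0.6873, 0.0643, 0.0328]
orientation: [-0.173, 2.445, -0.027]
contact_force: [-8.9, -0.1, 5.6]
grip_width: -0.0001
gripper_force: 4.6
```

Now in the detent. Continuing gently past its crest.

```bash
python3 -m jog '[{"rx":0,"ry":0,"rz":0,"x":0.04,"y":0.004,"z":0,"jaw":-1},{"rx":0,"ry":0,"rz":0,"x":0.03,"y":0.003,"z":0,"jaw":-1}]'
python3 -m jog '[{"rx":0,"ry":0,"rz":0,"x":0.03,"y":0.003,"z":0,"jaw":-1},{"rx":0,"ry":0,"rz":0,"x":0.03,"y":0.003,"z":0,"jaw":-1}]'
python3 -m jog '[{"rx":0,"ry":0,"rz":0,"x":0.03,"y":0.003,"z":0,"jaw":-1},{"rx":0,"ry":0,"rz":0,"x":0.03,"y":0.003,"z":0,"jaw":-1}]'
```

```text
clock: 21.68
tcp_pos: [0.6923, 0.0648, 0.0329]
orientation: [-0.173, 2.444, -0.027]
contact_force: [-3.4, -0.1, 0.7]
grip_width: -0.0002
gripper_force: 1.8
clock: 21.92
tcp_pos: [0.6958, 0.0651, 0.0329]
orientation: [-0.173, 2.444, -0.027]
contact_force: [-16.1, -2.9, 9.5]
grip_width: -0.0001
gripper_force: 8.0
clock: 22.18
tcp_pos: [0.6959, 0.0653, 0.0318]
orientation: [-0.174, 2.448, -0.027]
contact_force: [-32.0, -5.7, 21.8]
grip_width: 0.0002
gripper_force: 16.2
```

The drawer is against its home stop, with the force climbing at constant position. Backing out from under the ledge.

```bash
python3 -m jog '[{"rx":0,"ry":0,"rz":0,"x":-0.2,"y":-0.02,"z":0,"jaw":-1},{"rx":0,"ry":0,"rz":0,"x":-0.4,"y":-0.03,"z":0,"jaw":-1},{"rx":0,"ry":0,"rz":0,"x":-0.4,"y":-0.03,"z":0.05,"jaw":-1},{"rx":0,"ry":0,"rz":0,"x":-0.4,"y":-0.03,"z":0.1,"jaw":-1},{"rx":0,"ry":0.4,"rz":0,"x":-0.4,"y":0,"z":0.2,"jaw":-1},{"rx":0,"ry":0.5,"rz":0,"x":-0.4,"y":0,"z":0.4,"jaw":-1},{"rx":0,"ry":0.5,"rz":0,"x":-0.4,"y":0,"z":0.5,"jaw":-1},{"rx":0,"ry":0.5,"rz":0,"x":-0.2,"y":0,"z":0.5,"jaw":-1}]'
python3 -m jog '[{"rx":0,"ry":0.6,"rz":0,"x":0,"y":0,"z":0.5,"jaw":-1},{"rx":0,"ry":0.6,"rz":0,"x":0,"y":0,"z":0.5,"jaw":-1},{"rx":0,"ry":0.6,"rz":0,"x":0,"y":0,"z":0.3,"jaw":-1},{"rx":0.1,"ry":0.4,"rz":0,"x":0,"y":0,"z":0,"jaw":-1}]'
python3 - <<'E'
from h import *
o,T=st(); print(np.round(o['joints'],3))
a=grab_frame('top'); cv2.imwrite('pics/t12.png',a[:,:,::-1]); b=cv2.imread('pics/top0.png')[:,:,::-1]
for u in [(225,185),(255,180),(262,160),(240,205),(225,165)]: print(u,b[u[1]-2:u[1]+3,u[0]-2:u[0]+3].mean((0,1)).round(),a[u[1]-2:u[1]+3,u[0]-2:u[0]+3].mean((0,1)).round())
d=(a.max(2)<45)[230:275,105:170].astype(np.uint8); n,l,s,c=cv2.connectedComponentsWithStats(d)
print([(s[i][:5]+[105,230,0,0,0],c[i]+[105,230]) for i in range(1,n) if s[i,4]>25])
E
```

```text
clock: 23.18
tcp_pos: [0.5618, 0.0363, 0.0825]
orientation: [-0.18, 2.65, -0.101]
contact_force: [0.2, -0.5, -0.5]
grip_width: 0.0001
gripper_force: 0.0
clock: 23.68
tcp_pos: [0.5709, 0.0241, 0.1348]
orientation: [-0.186, 2.917, -0.107]
contact_force: [0.4, 0.3, -0.6]
grip_width: -0.0002
gripper_force: 0.0
t 23.68 tcp [0.5709 0.0241 0.1348] F [ 0.4  0.3 -0.6] w -0.0002 g 0.0
[[-0.969, -0.117, 0.219], [-0.133, 0.989, -0.059], [-0.21, -0.086, -0.974]]
[ 0.276  0.323 -0.583  2.02   0.461  0.698  1.098]
(225, 185) [120. 116. 120.] [85. 80. 76.]
(255, 180) [121. 117. 121.] [43. 42. 43.]
(262, 160) [120. 116. 119.] [109. 106. 101.]
(240, 205) [112. 111. 113.] [99. 93. 88.]
(225, 165) [118. 114. 118.] [110. 107. 102.]
[(array([157, 230,   4,  30,  86]), array([158.60465116, 244.5       ])), (array([117, 257,  30,   7, 163]), array([131.88957055, 260.19018405]))]
```

The tray area now shows table colour and the bar is unchanged at (132,260). Heading to the robot side of the isolator handle.

```bash
python3 -m jog '[{"rx":0.1,"ry":0.3,"rz":0,"x":-0.5,"y":0.2,"z":0.4,"jaw":-1},{"rx":0.1,"ry":0.3,"rz":0,"x":-0.5,"y":0.2,"z":0.4,"jaw":-1},{"rx":0.1,"ry":0.3,"rz":0,"x":-0.5,"y":0.5,"z":0.3,"jaw":-1},{"rx":0.04,"ry":0.3,"rz":0,"x":-0.5,"y":0.6,"z":0,"jaw":-1},{"rx":0,"ry":0,"rz":0,"x":-0.5,"y":0.7,"z":0,"jaw":-1},{"rx":0,"ry":0,"rz":0,"x":-0.5,"y":0.7,"z":0,"jaw":-1},{"rx":0,"ry":0,"rz":0,"x":-0.5,"y":0.7,"z":0,"jaw":-1},{"rx":0,"ry":0,"rz":0,"x":-0.2,"y":0.7,"z":0,"jaw":-1}]'
python3 -m jog '[{"rx":0,"ry":0,"rz":0,"x":0,"y":0.3,"z":0,"jaw":-1},{"rx":0,"ry":0,"rz":0,"x":0,"y":0,"z":0,"jaw":-1}]'
python3 -c "
from h import *
o,T=st(); print(np.round(o['joints'],3))"
```

```text
clock: 24.72
tcp_pos: [0.3454, 0.2818, 0.1979]
orientation: [-0.198, 3.123, -0.007]
contact_force: [1.1, 0.9, -0.1]
grip_width: -0.0
gripper_force: 0.0
clock: 24.98
tcp_pos: [0.3462, 0.3003, 0.1978]
orientation: [-0.201, 3.125, -0.003]
contact_force: [0.1, -0.4, 0.1]
grip_width: -0.0002
gripper_force: 0.0
t 24.98 tcp [0.3462 0.3003 0.1978] F [ 0.1 -0.4  0.1] w -0.0002 g 0.0
[[-0.992, -0.128, 0.011], [-0.128, 0.992, -0.001], [-0.01, -0.003, -1.0]]
[-0.053  0.208 -0.891  2.009  0.202  1.005  0.658]
```

```bash
python3 -m jog '[{"rx":0,"ry":0,"rz":0,"x":0,"y":0,"z":-0.4,"jaw":-1},{"rx":0,"ry":0,"rz":0,"x":0,"y":0,"z":-0.5,"jaw":-1},{"rx":0,"ry":0,"rz":0,"x":0,"y":0,"z":-0.5,"jaw":-1},{"rx":0,"ry":0,"rz":0,"x":0,"y":0,"z":-0.3,"jaw":-1},{"rx":0,"ry":0,"rz":0,"x":0,"y":0,"z":0,"jaw":-1}]'
python3 -m jog '[{"rx":0,"ry":0,"rz":0,"x":0.1,"y":0,"z":0,"jaw":-1},{"rx":0,"ry":0,"rz":0,"x":0.1,"y":0,"z":0,"jaw":-1},{"rx":0,"ry":0,"rz":0,"x":0.1,"y":0,"z":0,"jaw":-1},{"rx":0,"ry":0,"rz":0,"x":0.1,"y":0,"z":0,"jaw":-1},{"rx":0,"ry":0,"rz":0,"x":0.1,"y":0,"z":0,"jaw":-1}]'
python3 -m jog '[{"rx":0,"ry":0,"rz":0,"x":0.1,"y":0,"z":0.02,"jaw":-1},{"rx":0,"ry":0,"rz":0,"x":0.1,"y":0,"z":0.02,"jaw":-1},{"rx":0,"ry":0,"rz":0,"x":0.1,"y":0,"z":0.02,"jaw":-1}]'
```

```text
clock: 25.6
tcp_pos: [0.3463, 0.298, 0.095]
orientation: [-0.196, 3.127, -0.006]
contact_force: [-0.6, 0.4, 0.6]
grip_width: -0.0001
gripper_force: 0.0
clock: 26.22
tcp_pos: [0.372, 0.2994, 0.0965]
orientation: [-0.2, 3.132, -0.008]
contact_force: [-27.5, -6.3, 35.6]
grip_width: 0.0002
gripper_force: 16.9
clock: 26.6
tcp_pos: [0.3945, 0.2993, 0.0995]
orientation: [-0.198, 3.126, -0.004]
contact_force: [-3.1, -0.2, 1.9]
grip_width: 0.0002
gripper_force: 1.5
```

```bash
python3 -m jog '[{"rx":0,"ry":0,"rz":0,"x":0.1,"y":0,"z":0,"jaw":-1},{"rx":0,"ry":0,"rz":0,"x":0.1,"y":0,"z":0,"jaw":-1}]'
python3 -m jog '[{"rx":0,"ry":0,"rz":0,"x":0.1,"y":0,"z":0,"jaw":-1},{"rx":0,"ry":0,"rz":0,"x":0.1,"y":0,"z":0,"jaw":-1}]'
python3 -m jog '[{"rx":0,"ry":0,"rz":0,"x":0.1,"y":0,"z":0,"jaw":-1},{"rx":0,"ry":0,"rz":0,"x":0.1,"y":0,"z":0,"jaw":-1}]'
python3 - <<'E'
from h import *
st(); s=camera_params('scene'); a=grab_frame('scene'); cv2.imwrite('pics/s13.png',a[:,:,::-1])
for X in [(.386,.301,.132),(.430,.301,.145),(.475,.301,.132)]:
    for dy in (.03,-.03):
        u=proj(s,(X[0],X[1]+dy,X[2])); i,j=u.round().astype(int); print(X,u.round(),a[j-1:j+2,i-1:i+2].mean((0,1)).round())
E
```

```text
clock: 26.85
tcp_pos: [0.4075, 0.2992, 0.0994]
orientation: [-0.196, 3.125, -0.003]
contact_force: [-0.6, 0.5, 0.8]
grip_width: 0.0002
gripper_force: 0.5
clock: 27.1
tcp_pos: [0.4193, 0.2992, 0.0993]
orientation: [-0.197, 3.125, -0.003]
contact_force: [0.4, -0.6, 1.1]
grip_width: 0.0003
gripper_force: 0.1
clock: 27.35
tcp_pos: [0.4311, 0.2994, 0.0994]
orientation: [-0.197, 3.125, -0.003]
contact_force: [0.0, -1.1, 1.5]
grip_width: 0.0001
gripper_force: 0.0
t 27.35 tcp [0.4311 0.2994 0.0994] F [ 0.  -1.1  1.5] w 0.0001 g 0.0
[[-0.992, -0.126, 0.01], [-0.126, 0.992, -0.001], [-0.01, -0.003, -1.0]]
(0.386, 0.301, 0.132) [131. 111.] [131. 131. 126.]
(0.386, 0.301, 0.132) [138. 128.] [122. 123. 121.]
(0.43, 0.301, 0.145) [146. 102.] [35. 36. 40.]
(0.43, 0.301, 0.145) [154. 119.] [137. 136. 132.]
(0.475, 0.301, 0.132) [164. 100.] [129. 129. 124.]
(0.475, 0.301, 0.132) [172. 117.] [140. 139. 135.]
```

```bash
python3 -m jog '[{"rx":0,"ry":0,"rz":0,"x":0,"y":0,"z":0.3,"jaw":-1},{"rx":0,"ry":0,"rz":0,"x":0,"y":0,"z":0.8,"jaw":-1},{"rx":0,"ry":0,"rz":0,"x":0,"y":-0.5,"z":0.8,"jaw":-1},{"rx":0,"ry":0,"rz":0,"x":0,"y":-0.8,"z":0.5,"jaw":-1},{"rx":0,"ry":0,"rz":0,"x":0,"y":-0.9,"z":0,"jaw":-1},{"rx":0,"ry":0,"rz":0,"x":0,"y":-0.9,"z":0,"jaw":-1},{"rx":0,"ry":0,"rz":0,"x":0,"y":-0.9,"z":0,"jaw":-1},{"rx":0,"ry":0,"rz":0,"x":0,"y":-0.5,"z":0,"jaw":-1}]'
python3 - <<'E'
from h import *
st(); 
for n,box in [('top',(105,205,170,275)),('scene',(110,80,190,150))]:
    a=grab_frame(n); cv2.imwrite(f'pics/{n}14.png',a[:,:,::-1]); p=camera_params(n); x0,y0,x1,y1=box
    d=(a.max(2)<45)[y0:y1,x0:x1].astype(np.uint8); k,l,s,c=cv2.connectedComponentsWithStats(d)
    print(n,[(s[i]+[x0,y0,0,0,0],c[i]+[x0,y0],onz(p,c[i]+[x0,y0],.132)[:2].round(3)) for i in range(1,k) if s[i,4]>25])
E
```

```text
clock: 28.4
tcp_pos: [0.4302, 0.0269, 0.2445]
orientation: [-0.193, 3.125, -0.005]
contact_force: [-0.1, 0.3, 0.4]
grip_width: -0.0001
gripper_force: 0.0
t 28.4 tcp [0.4302 0.0269 0.2445] F [-0.1  0.3  0.4] w -0.0001 g 0.0
[[-0.992, -0.123, 0.011], [-0.123, 0.992, -0.003], [-0.011, -0.004, -1.0]]
top [(array([120, 218,  30,  10, 172]), array([135.06395349, 223.3255814 ]), array([0.477, 0.294])), (array([157, 225,   5,  35, 105]), array([158.7047619 , 241.60952381]), array([0.432, 0.236]))]
scene [(array([ 142,   94,   48,   56, 1281]), array([169.20218579, 124.54176425]), array([0.461, 0.25 ]))]
```

Run:
```python
from h import *
for n,boxes in [('top',{'mug':(355,135,400,180),'glaze':(115,150,160,195),'front':(262,165,278,206)}),('scene',{'mug':(315,285,375,335),'glaze':(200,80,235,135),'drawer':(228,195,280,228)})]:
    a=cv2.imread(f'pics/{n}0.png').astype(int); b=cv2.imread(f'pics/{n}14.png').astype(int)
    for k,(x0,y0,x1,y1) in boxes.items(): print(n,k,np.abs(a-b)[y0:y1,x0:x1].mean().round(1), a[y0:y1,x0:x1].mean((0,1)).round(), b[y0:y1,x0:x1].mean((0,1)).round())
# bright drawer-front top edge expected when home, seen in scene cam
print(r.hand_in())
```

```text
top mug 3.0 [104. 109. 112.] [107. 112. 115.]
top glaze 2.8 [93. 90. 90.] [95. 93. 92.]
top front 11.6 [108. 108. 111.] [ 97. 101. 103.]
scene mug 4.8 [133. 138. 138.] [138. 143. 143.]
scene glaze 4.3 [117. 111. 107.] [122. 115. 111.]
scene drawer 22.4 [133. 132. 134.] [134. 138. 139.]
the job is handed in; nothing more can be done
None
```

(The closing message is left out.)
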